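# Turn the trolley wheel until its valve stem is at the top

## Task

The trolley wheel on the sloping stand needs pumping up: with your fingertips, push it round by one spoke after another until its blue-capped valve stem is straight up, at the very top of the wheel in line with the red pointer, and leave it standing there untouched. Push gently, never spin it, and push only on spokes, not on the tyre or the valve stem. Nothing is to be gripped or lifted; leave the other parts on the bench where they are.

Things in the scene. Friction and masses are not known exactly. Their poses are not given: they have to be found in the camera images.
- wheel_stand: Fixed stand; origin: centre of the stand, on the table; x away from the robot to the pointer side, y left, z up. Plywood base 300 x 360 x 18 mm (145 mm before, 155 mm behind the origin). The wheel on it leans back, its plane 30 deg from horizontal, far edge high, its face looking up and to the robot. In this frame 'up the slope' is (cos30, 0, sin30), 'out of the face' (-sin30, 0, cos30).
- wheel_centre (a point): Centre of the wheel's mid plane, on the axle, 115 mm above the table, straight above the stand's origin; axes as the stand's. The grey hub round it has radius 24 mm and reaches 14 mm out of the mid plane. A pillar 44 x 50 mm stands below the hub.
- bar_mid (a point): Middle of the fixed flat steel bar that crosses the face along y, over the hub: 24 mm wide, 5 mm thick, 17 to 22 mm out of the wheel's mid plane (nuts on it up to 28 mm), on upright 20 mm posts 165 mm left and right of the hub. A finger between the spokes can thus sweep only within the upper half or the lower half of the wheel, not past the bar.
- pointer_tip (a point): Point of the fixed red cone (22 mm wide) that marks the top, 150 mm up the slope from the wheel's centre and 8 mm out of the mid plane; it stands on a post behind the wheel.
- wheel (a joint): Turn of the wheel, rad: 0 (or any whole turn, 6.283) with the valve stem at the top; grows counter-clockwise seen from the face (the top moves to +y of the stand). Starts at 2.3 to 4.0. No stops, turns either way. Stiff bearing, about 0.28 N m of friction (4 to 5 N at mid-spoke): it stays where it is left.
- spokes: Five straight grey spokes, 14 x 14 mm in section, in the wheel's mid plane, from the hub (radius 24 mm) to the rim (inner radius 100 mm). Counted counter-clockwise from the valve stem they lie at 36, 108, 180, 252 and 324 deg. The gaps are open right through, 25 mm and more free below the spokes. Origin at the wheel's centre, x toward the valve stem, z out of the face.
- tyre: Black tyre, 280 mm outer diameter, inner radius 104 mm, 36 mm thick (18 mm each side of the mid plane), on a grey rim 28 mm wide. Turns with the wheel; origin at the wheel's centre, x toward the valve stem, z out of the face. Not to be pushed.
- valve: Brass valve stem with blue cap, up to 13 mm thick, pointing from the rim toward the hub at radii 69 to 100 mm, halfway between two spokes. Its origin is at the wheel's centre, x toward the stem, z out of the face. Not to be pushed.
- valve_mid (a point): Middle of the valve stem, 85 mm from the wheel's centre in the mid plane. Turns with the wheel.
- top_mark (a point): Where valve_mid must come to: the point of the mid plane 85 mm from the wheel's centre straight up the slope, in line with the red pointer. Fixed to the stand.
- gear_motor: Loose black motor on a brass bracket, 52 x 76 x 64 mm, origin under its centre. Leave alone.
- bogie: Loose small four-wheeled brass bogie, 70 x 69 x 31 mm, origin under its centre. Leave alone.
- gear_box: Loose small brass gear box with a silver motor, 36 x 103 x 28 mm, origin under its centre. Leave alone.
- receiver: Loose flat black box with a red patch, 38 x 61 x 17 mm, origin under its centre. Leave alone.

How it is judged:
On the way:
1. a finger pushes on a spoke (contact force between the fingers and spokes above 0.5 N), for 0.05 s.
At the end, for the whole second after the job is handed in: The middle of the valve stem is within 9 mm of the top mark (about 6 deg of turn) and the wheel is at rest (distance between valve_mid and top_mark below 0.009 m and velocity of joint wheel between -0.05 and 0.05 rad/s); the robot touches nothing.
It fails at once if the valve stem is pushed (over 2 N) (contact force between any of the fingers, the arm and valve above 2 N).
It fails at once if the tyre is pushed (over 6 N) (contact force between any of the fingers, the arm and tyre above 6 N).
It fails at once if a spoke is pushed or squeezed with more than 30 N (contact force between the fingers and spokes above 30 N).
It fails at once if the wheel is spun (faster than 3 rad/s) (velocity of joint wheel above 3 rad/s or velocity of joint wheel below -3 rad/s).
It fails at once if another part on the bench is moved or lifted more than 15 mm (distance of any of gear_motor, bogie, gear_box, receiver from where it was at the start of the episode above 0.015 m).
It also fails if it takes over 59 s, if anything falls off the work surface, if the arm or the gripper's body presses on something with over 40 N, if the wrist force passes 120 N, or if a joint passes its speed limit or range.

## Robot

A 6-joint arm with a two-finger parallel gripper is mounted at the origin on a cart in front of the work surface, level with it; the furniture and walls round the work are solid. World frame = base frame: x ahead of the robot, y to its left, z up, the work surface at z = 0. Lengths are in m, angles in rad, forces in N, time in s.
With the tool pointing down it reaches from about 0.35 to 0.725 m from the base axis. Payload 6 kg.
Tool frame: the origin (TCP) lies on the centre line of the jaws, within the pads' length; the fingertips stand 11 mm ahead of it and the grasp point (between the pads) lies 8 mm behind it (arm.tip_reach is the distance from the TCP to the fingertips, in m); z points along the fingers, x is the direction in which the jaws open and shut, and the axes are right-handed (so a half turn about z gives the same grasp; the last joint's range is limited). The gripper opens to 85 mm and grips with 20 to 120 N. Pads are 22 mm wide; open, the fingers measure 114 mm over their backs; the gripper's body (76 mm by 85 mm) begins 54 mm behind the grasp point. The pads swing forward as they close: fully open they stand 13 mm farther back than shut.
Start: joints at [-0.982, 0.04, 0.085, 0, -1.615, -0.334], TCP at [0.151, -0.581, 0.242] pointing down, gripper open.
Joint ranges: [-2.56, 2.56], [-1.29, 2.01], [-1.08, 1.49], [-3.29, 1.98], [-2.81, -0.18], [-2.99, 2.99]. Speed limits (rad/s): [2.57, 2.57, 3.01, 3.14, 3.14, 3.14].

## Interface

Orientations are given as a unit quaternion [x, y, z, w].
In Python, from workcell import get_state, cams, arm, spotter gives the robot as it stands. The module is installed in compiled form; this text tells all that it offers.
- The arm moves only by the shell command python3 -m handwheel 'ROWS' [OPENING]. ROWS is JSON, a list of rows, each a list of 6 numbers: the shift along the world's x, y, z in m, then the turn, a rotation vector about the world's x, y, z in degrees. A call has 1 to 12 rows; each row shifts and turns the commanded pose from where the row before left it; what a row does not reach is not made up. A row lasts 1/10 s, in which the tool goes at most 50 mm and 8.59 degrees, less where a joint would pass 70% of its speed; a pose out of reach is approached as far as the arm can. A call is refused whole if a number of a shift passes 0.05 or a number of a turn 8.59, either way. A call with a gripper value outside its range is refused whole. OPENING is the closure in counts, from 0 (fully open) to 255 (shut), set as the call begins (- or left out, the last holds). The fingers move at their own pace and stop on an object; the grip force is fixed at half the most. Time passes only in rows, so rows that do not move let the fingers close. It gives the time, the measured TCP pose, the force and the opening at its end, in the units of the state.
- get_state(): the state, without advancing time (a new reading comes with each control period).
- cams.camera(name): name is "scene" or "top" or "wrist"; returns the picture (384x512x3 uint8, blue, green, red); there is no depth.
- cams.get_calibration(name): a dict with "mtx" (3x3 intrinsics, pixels), "world_to_cam" (4x4, takes a point from world to camera coordinates); the wrist camera has in their place "hand_eye" (4x4, takes a point from camera to tool coordinates, whose origin is the TCP and whose axes are the tool frame's). Camera axes: x right, y down, z forward; pixel columns grow to the right and rows downward; lengths in m; the calibration is good to about 2 mm. A picture is of the moment at which its call begins: read the wrist's pose just before it. get_calibration takes no time and is no camera call.
- arm.sign_off(): hands the job in, once; it reports no verdict.
Trained networks look in the newest picture that a camera, given by its name, has taken for a name from the list of things; names that differ only in an ending like _2 or _b are one class to them, and where a whole thing is asked for, a point or a joint stands for the part that bears it (a point fixed in the world has none). Each returns a list of dicts, best first, with "conf" (0 to 1); they miss things now and then, are a little off and sometimes report something else, mostly with a low value. They report only what shows in the picture. A call takes as long as a camera call.
- spotter.masks_of(name, camera): "mask" (384x512 bool, what is visible of it) and "rect" ([left, top, right, bottom] in pixels, round what is visible of it).
The state is a dict: "time_s": time; "qpos": joint angles; "dq": joint speeds; "tau": joint torques, N m; "eef_pos": TCP position; "orientation": TCP orientation; "contact_force": force on the tool from outside, world axes, zero at the start; "ft_torque": the same for the moment, N m; "width": finger opening in m.
Only numpy, scipy, OpenCV 4.12 (cv2) and the standard library are available. Lean on these libraries where they do the work, as an engineer would, in place of code of your own. Each camera call takes 0.05 s, during which the arm holds its last target.

## Working session

There is one attempt and no reset: what is moved stays moved. The work goes in short steps, Python scripts to look and compute and a shell command to move; the robot and the scene stay as the last step left them, time stands still between calls to the robot, and variables do not carry over. Pictures are saved under pics/ and viewed, and the job is handed in when it is done.

```bash
mkdir -p pics; python3 - <<'E'
from workcell import get_state,cams,arm,spotter
import cv2,numpy as np
s=get_state();print({k:np.round(v,3).tolist() for k,v in s.items()}, arm.tip_reach)
for n in("scene","top"):
    im=cams.camera(n);cv2.imwrite(f"pics/{n}0.png",im)
    c=cams.get_calibration(n);print(n,np.round(c["mtx"],1).tolist(),np.round(c["world_to_cam"],4).tolist())
print(np.round(cams.get_calibration("wrist")["hand_eye"],4).tolist())
E
```

```text
{'time_s': 0.0, 'qpos': [-0.982, 0.041, 0.084, -0.0, -1.616, -0.334], 'dq': [0.0, -0.0, -0.001, -0.002, 0.001, -0.002], 'tau': [0.001, -36.819, 34.742, 6.932, -0.005, -0.0], 'eef_pos': [0.151, -0.58, 0.241], 'orientation': [0.612, 0.791, 0.0, -0.001], 'contact_force': [-1.525, 0.195, -0.098], 'ft_torque': [0.033, -0.025, 0.025], 'width': 0.085} 0.011
scene [[412.5, 0.0, 256.2], [0.0, 412.5, 196.3], [0.0, 0.0, 1.0]] [[-0.6117, -0.791, -0.0124, 0.2872], [-0.5423, 0.4307, -0.7214, 0.3836], [0.576, -0.4345, -0.6924, 1.1217], [0.0, 0.0, 0.0, 1.0]]
top [[395.8, 0.0, 255.6], [0.0, 395.8, 191.8], [0.0, 0.0, 1.0]] [[-0.0115, -0.9997, -0.0227, 0.0026], [-0.9867, 0.015, -0.1618, 0.5181], [0.1621, 0.0205, -0.9866, 1.2299], [0.0, 0.0, 0.0, 1.0]]
[[1.0, -0.0007, -0.0, 0.0001], [0.0007, 0.9655, 0.2603, -0.0656], [-0.0002, -0.2603, 0.9655, -0.131], [0.0, 0.0, 0.0, 1.0]]
```

```bash
ls -la; nproc
```

```text
total 12
drwxr-xr-x  3 agent agent 4096 Dec  7 13:22 .
drwxr-xr-x 23 root  root  4096 Dec  7 13:22 ..
drwxr-xr-x  2 agent agent 4096 Dec  7 13:22 pics
4
```

View pics/scene0.png

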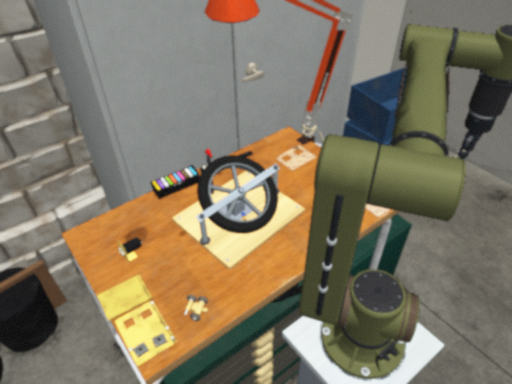

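View pics/top0.png

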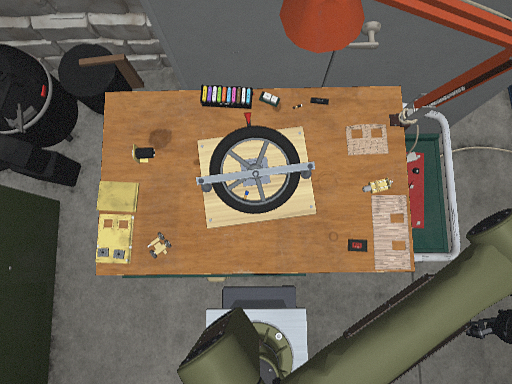

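```bash
python3 - <<'E'
import cv2,numpy as np
a=cv2.imread("pics/top0.png")[105:240,185:330];b=cv2.imread("pics/scene0.png")[135:270,165:310]
f=lambda x:cv2.resize(x,None,fx=5.4,fy=4.4*1.2272727,interpolation=cv2.INTER_CUBIC)[:590]
cv2.imwrite("pics/t1.png",cv2.resize(a,None,fx=4.4,fy=4.4,interpolation=3));cv2.imwrite("pics/s1.png",cv2.resize(b,None,fx=4.4,fy=4.4,interpolation=3))
E
```

```text
(no output)
```

View pics/t1.png

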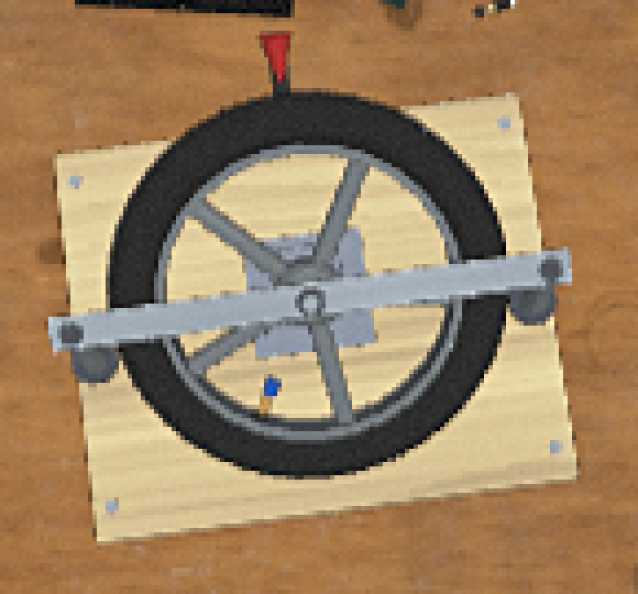

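View pics/s1.png

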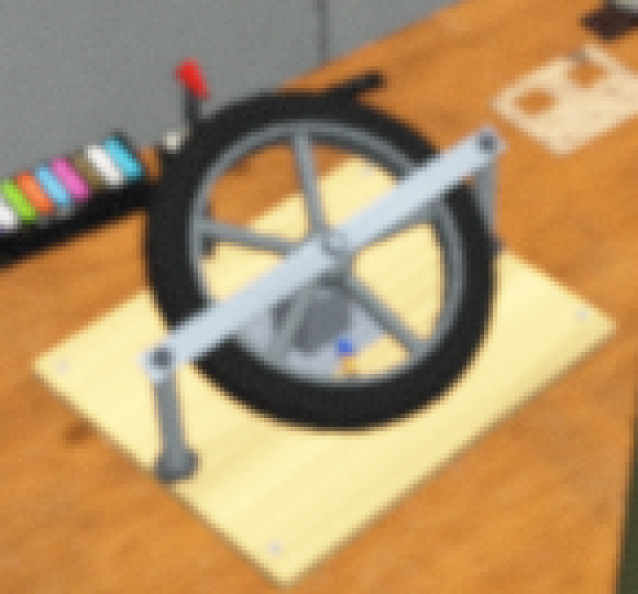

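```bash
cat >h.py <<'E'
import numpy as np,cv2
from workcell import get_state,cams,arm,spotter
from scipy.spatial.transform import Rotation as R
def proj(n,P):
    c=cams.get_calibration(n);M=np.array(c["world_to_cam"]);K=np.array(c["mtx"])
    P=np.atleast_2d(P);q=P@M[:3,:3].T+M[:3,3];q=q@K.T;return q[:,:2]/q[:,2:]
C30,S30=np.cos(np.pi/6),.5
def st(p,P): # stand->world
    P=np.atleast_2d(P);c,s=np.cos(p[2]),np.sin(p[2])
    return np.c_[p[0]+c*P[:,0]-s*P[:,1],p[1]+s*P[:,0]+c*P[:,1],P[:,2]]
def wh(r,phi,h=0): # wheel plane: radius, angle ccw from top, height out of face -> stand
    a=r*np.cos(phi);b=r*np.sin(phi)
    return np.array([a*C30-h*S30,b,.115+a*S30+h*C30])
E
cat >fit.py <<'E'
from h import *
from scipy.optimize import least_squares
z=lambda l:np.array(l)/4.4+[185,105]
zs=lambda l:np.array(l)/4.4+[165,135]
base=np.array([[.155,.18,.018],[.155,-.18,.018],[-.145,-.18,.018],[-.145,.18,.018]])
t=z([[55,155],[519,93],[578,478],[98,541]])
s=zs([[380,155],[615,325],[287,583],[33,365]])[[1,2,3]]
nut=wh(0,0,.028)
def f(p):
    return np.r_[(proj("top",st(p,base))-t).ravel(),(proj("top",st(p,nut))-z([[311,301]])).ravel(),
     (proj("scene",st(p,base[[1,2,3]]))-s).ravel()]
r=least_squares(f,[.55,0,.1]);p=r.x;print(p,np.round(r.fun,1))
v=lambda th:np.r_[(proj("top",st(p,np.array([wh(.069,th[0]),wh(.098,th[0])])))-z([[274,384],[264,414]])).ravel()]
for t0 in(2.5,3.,3.5):
    q=least_squares(v,[t0]);print(q.x,q.cost)
E
python3 fit.py
```

```text
[ 0.58537381  0.02128603 -0.31467208] [ 13.5 -25.2  10.3  18.9 -28.9  17.7 -25.1 -29.4 -11.   -4.5 -41.  -33.9
  64.9 -37.5  17.3  42. ]
[3.37906036] 15.392712554639981
[3.37905976] 15.392712555318456
[3.37906121] 15.392712554653976
```

```bash
sed -i 's/base\[\[1,2,3\]\]/base[[2,3,0]]/' fit.py; python3 fit.py
```

```text
[ 0.56896337 -0.00607013  0.12062929] [-0.6 -0.2  0.2 -0.4  0.8  0.2 -0.4  0.8  0.2  0.9  0.7 -0.9 -0.8 -0.4
 -0.9 -0.7]
[2.66361213] 0.672354441941022
[2.66361213] 0.6723544419410797
[2.66361213] 0.6723544419410212
```

```bash
cat >plan.py <<'E'
from h import *
import sys
p=np.array([0.569,-0.006,0.1206])
c,s=np.cos(p[2]),np.sin(p[2]);Rs=np.array([[c,-s,0],[s,c,0],[0,0,1]])
Rt=Rs@np.array([[0,C30,S30],[1,0,0],[0,S30,-C30]])
def tcp(r,deg,h): return st(p,wh(r,np.radians(deg),h+.011))[0]
def inplane(P): # world->(a,b,h) wheel frame (TCP)
    q=Rs.T@(np.asarray(P)-[p[0],p[1],.115]);return np.array([q[0]*C30+q[2]*S30,q[1],-q[0]*S30+q[2]*C30])
def show():
    g=get_state();A=inplane(g["eef_pos"])
    Rc=R.from_quat(g["orientation"]);d=(R.from_matrix(Rt)*Rc.inv()).as_rotvec(degrees=True)
    print("t",round(g["time_s"],2),"pos",np.round(g["eef_pos"],4),"abh mm",np.round(A*1e3,1),"phi",round(np.degrees(np.arctan2(A[1],A[0]))%360,1),"r",round(np.hypot(A[0],A[1])*1e3,1),"rot left",np.round(d,2),"F",np.round(g["contact_force"],1),"w",round(g["width"],4))
    return g
if __name__=="__main__":
    g=show()
    for a in sys.argv[1:]:
        r,d,h=map(float,a.split(","));T=tcp(r/1e3,d,h/1e3);print(a,np.round(T,4),"shift",np.round(T-g["eef_pos"],4))
E
python3 plan.py 62,216,60 62,216,-12
```

```text
t 0.1 pos [ 0.1512 -0.5803  0.2414] abh mm [-355.8 -519.9  351.4] phi 235.6 r 630.0 rot left [  5.52 -29.52  -7.54] F [-0.5 -0.6 -0.1] w 0.0859
62,216,60 [ 0.495  -0.0517  0.1514] shift [ 0.3438  0.5287 -0.09  ]
62,216,-12 [ 0.5308 -0.0473  0.0891] shift [ 0.3795  0.533  -0.1523]
```

```bash
python3 -m handwheel '[[0.02,0.03,0,0.46,-2.46,-0.63],[0.026,0.04,0,0.46,-2.46,-0.63],[0.026,0.04,0,0.46,-2.46,-0.63],[0.026,0.04,0,0.46,-2.46,-0.63],[0.026,0.04,0,0.46,-2.46,-0.63],[0.026,0.04,0,0.46,-2.46,-0.63],[0.026,0.04,0,0.46,-2.46,-0.63],[0.026,0.04,0,0.46,-2.46,-0.63],[0.026,0.04,0,0.46,-2.46,-0.63],[0.026,0.04,0,0.46,-2.46,-0.63],[0.026,0.04,0,0.46,-2.46,-0.63],[0.026,0.04,0,0.46,-2.46,-0.63]]' 255; python3 plan.py 62,216,60
```

```text
time_s: 1.3
eef_pos: [0.4578, -0.1087, 0.2427]
orientation: [0.641, 0.722, 0.195, 0.173]
contact_force: [0.9, -0.9, 0.1]
width: -0.0003
t 1.3 pos [ 0.4578 -0.1087  0.2427] abh mm [-42.4 -88.6 172. ] phi 244.4 r 98.2 rot left [-0.03  0.21  0.08] F [ 0.9 -0.9  0.1] w -0.0003
62,216,60 [ 0.495  -0.0517  0.1514] shift [ 0.0372  0.0571 -0.0913]
```

```bash
python3 -m handwheel '[[0.01,0.015,-0.02,0,0.2,0.08],[0.01,0.015,-0.02,0,0,0],[0.01,0.015,-0.02,0,0,0],[0.007,0.012,-0.02,0,0,0],[0,0,-0.011,0,0,0],[0,0,0,0,0,0]]'; python3 - <<'E'
from plan import *
g=show();im=cams.camera("wrist");cv2.imwrite("pics/w1.png",im);cv2.imwrite("pics/t2.png",cv2.resize(cams.camera("top")[105:240,185:330],None,fx=4.4,fy=4.4,interpolation=3))
E
python3 plan.py 62,216,20 62,216,-12
```

```text
time_s: 1.9
eef_pos: [0.4933, -0.0537, 0.1489]
orientation: [0.641, 0.724, 0.191, 0.17]
contact_force: [-0.5, 0.2, -0.3]
width: 0.0001
t 1.9 pos [ 0.4933 -0.0537  0.1489] abh mm [-53.1 -38.3  69.8] phi 215.8 r 65.4 rot left [ 0.11 -0.38 -0.05] F [-0.5  0.2 -0.3] w 0.0001
t 2.0 pos [ 0.4943 -0.0541  0.1522] abh mm [-50.6 -38.8  72.2] phi 217.4 r 63.8 rot left [ 0.07 -0.13  0.01] F [-0.3  0.3 -0. ] w -0.0001
62,216,20 [ 0.5149 -0.0493  0.1168] shift [ 0.0206  0.0048 -0.0354]
62,216,-12 [ 0.5308 -0.0473  0.0891] shift [ 0.0365  0.0068 -0.0631]
```

View pics/w1.png

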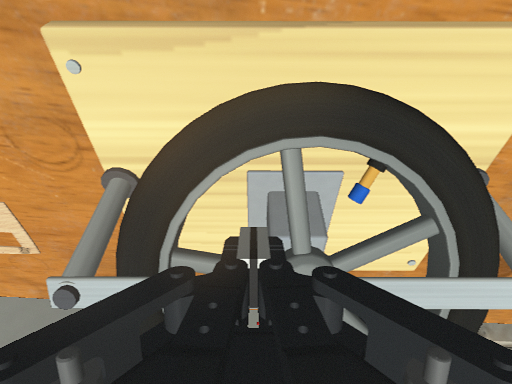

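View pics/t2.png

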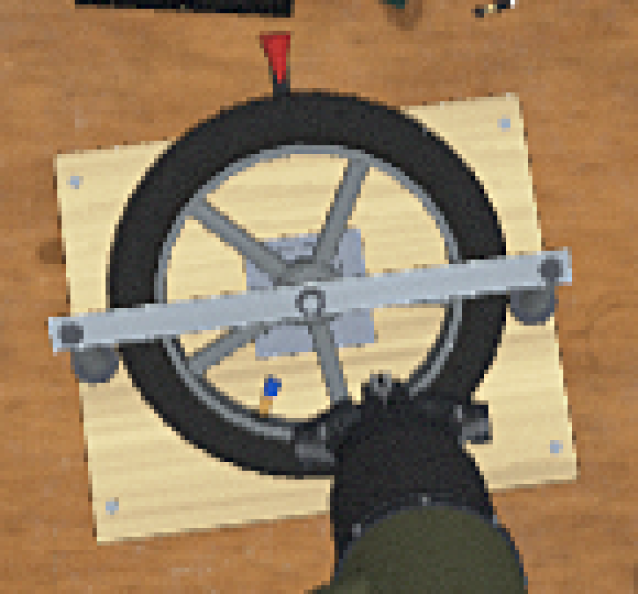

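```bash
cat >ov.py <<'E'
from plan import *
from scipy.optimize import least_squares
def wproj(g,P):
    c=cams.get_calibration("wrist");H=np.array(c["hand_eye"]);K=np.array(c["mtx"])
    T=np.eye(4);T[:3,:3]=R.from_quat(g["orientation"]).as_matrix();T[:3,3]=g["eef_pos"]
    M=np.linalg.inv(T@H);q=np.atleast_2d(P)@M[:3,:3].T+M[:3,3];q=q@K.T;return q[:,:2]/q[:,2:]
def overlay(name,th,cam="wrist"):
    g=show();im=cams.camera(cam)
    pr=(lambda P:wproj(g,P)) if cam=="wrist" else (lambda P:proj(cam,P))
    def line(A,col):
        q=np.round(pr(np.array([st(p,x)[0] for x in A]))).astype(int);cv2.polylines(im,[q.reshape(-1,1,2)],False,col,1)
    for k in(36,108,180,252,324): line([wh(.024,th+np.radians(k),.007),wh(.1,th+np.radians(k),.007)],(0,0,255))
    line([wh(.069,th),wh(.1,th)],(0,255,0))
    line([wh(.104,x,.018) for x in np.linspace(0,6.283,60)],(255,255,0))
    line([wh(.165,np.pi/2,.022),wh(.165,-np.pi/2,.022)],(255,0,255))
    if cam!="wrist": im=cv2.resize(im[105:240,185:330],None,fx=4.4,fy=4.4,interpolation=3)
    cv2.imwrite(name,im)
E
python3 -c "
from ov import *
overlay('pics/w2.png',2.664)"
```

```text
t 2.0 pos [ 0.4943 -0.0541  0.1522] abh mm [-50.6 -38.8  72.2] phi 217.4 r 63.8 rot left [ 0.07 -0.13  0.01] F [-0.3  0.3 -0. ] w -0.0001
```

View pics/w2.png

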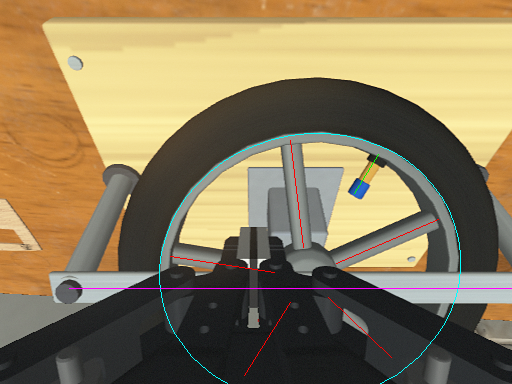

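```bash
python3 plan.py 62,221,20 62,221,-12
```

```text
t 2.05 pos [ 0.4945 -0.0541  0.1528] abh mm [-50.1 -38.8  72.6] phi 217.7 r 63.4 rot left [ 0.05 -0.08  0.03] F [-0.2 -0.2  0. ] w -0.0001
62,221,20 [ 0.5183 -0.0531  0.1185] shift [ 0.0238  0.001  -0.0344]
62,221,-12 [ 0.5342 -0.0512  0.0907] shift [ 0.0396  0.0029 -0.0621]
```

```bash
python3 -m handwheel '[[0.006,0,-0.009,0,0,0],[0.006,0,-0.009,0,0,0],[0.006,0,-0.009,0,0,0],[0.006,0.001,-0.009,0,0,0],[0.005,0.001,-0.009,0,0,0],[0.005,0.001,-0.009,0,0,0],[0.005,0,-0.008,0,0,0],[0,0,0,0,0,0],[0,0,0,0,0,0]]'; python3 plan.py 62,210,-12 62,195,-12 62,180,-12 62,165,-12 62,150,-12 62,134,-12
```

```text
time_s: 2.95
eef_pos: [0.5333, -0.0507, 0.0892]
orientation: [0.641, 0.723, 0.192, 0.171]
contact_force: [1.0, 0.1, 0.0]
width: 0.0001
t 2.95 pos [ 0.5333 -0.0507  0.0892] abh mm [-48.3 -40.1  -2. ] phi 219.7 r 62.7 rot left [ 0.09 -0.21 -0.02] F [1.  0.1 0. ] w 0.0001
62,210,-12 [ 0.5271 -0.0423  0.0873] shift [-0.0062  0.0084 -0.0019]
62,195,-12 [ 0.5199 -0.0281  0.0842] shift [-0.0133  0.0226 -0.005 ]
62,180,-12 [ 0.5162 -0.0124  0.0831] shift [-0.0171  0.0383 -0.006 ]
62,165,-12 [0.5161 0.0038 0.0842] shift [-0.0172  0.0544 -0.005 ]
62,150,-12 [0.5196 0.0192 0.0873] shift [-0.0137  0.0699 -0.0019]
62,134,-12 [0.5271 0.0338 0.0926] shift [-0.0062  0.0845  0.0034]
```

```bash
python3 -m handwheel '[[-0.003,0.004,-0.001,0,0,0],[-0.003,0.0045,-0.001,0,0,0],[-0.003,0.005,-0.001,0,0,0],[-0.0025,0.005,-0.001,0,0,0],[-0.002,0.005,-0.001,0,0,0],[-0.0015,0.005,-0.0005,0,0,0],[-0.001,0.005,-0.0005,0,0,0],[-0.001,0.005,0,0,0,0]]'; python3 -c "
from ov import *
overlay('pics/w3.png',2.664)"
```

```text
time_s: 3.75
eef_pos: [0.5164, -0.0123, 0.0845]
orientation: [0.641, 0.723, 0.193, 0.172]
contact_force: [2.3, -5.8, 0.6]
width: -0.0001
t 3.75 pos [ 0.5164 -0.0123  0.0845] abh mm [-61.1   0.1   0.1] phi 179.9 r 61.1 rot left [ 0.12 -0.06  0.  ] F [ 2.3 -5.8  0.6] w -0.0001
```

View pics/w3.png

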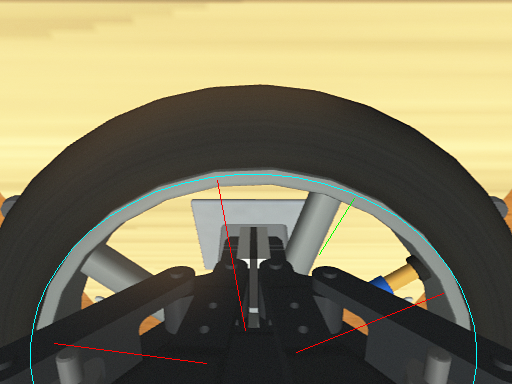

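```bash
python3 -m handwheel '[[0,0.0055,0,0,0,0],[0,0.0055,0,0,0,0],[0,0.0055,0.0005,0,0,0],[0.001,0.005,0.0005,0,0,0],[0.001,0.005,0.0005,0,0,0],[0.0015,0.005,0.001,0,0,0],[0.002,0.005,0.001,0,0,0],[0.002,0.005,0.001,0,0,0],[0.0025,0.004,0.001,0,0,0],[0,0,0,0,0,0]]'; python3 -c "
from ov import *
overlay('pics/w4.png',1.4);overlay('pics/t4.png',1.4,'top')"
```

```text
time_s: 4.8
eef_pos: [0.5259, 0.0335, 0.0884]
orientation: [0.641, 0.724, 0.192, 0.171]
contact_force: [-0.0, -0.8, -0.4]
width: 0.0003
t 4.8 pos [0.5259 0.0335 0.0884] abh mm [-46.3  44.4  -4. ] phi 136.1 r 64.1 rot left [ 0.09 -0.22 -0.03] F [-0.  -0.8 -0.4] w 0.0003
t 4.85 pos [0.5259 0.0335 0.0885] abh mm [-46.2  44.4  -4. ] phi 136.1 r 64.1 rot left [ 0.07 -0.21 -0.03] F [-0.2 -1.3  0.4] w 0.0001
```

View pics/w4.png

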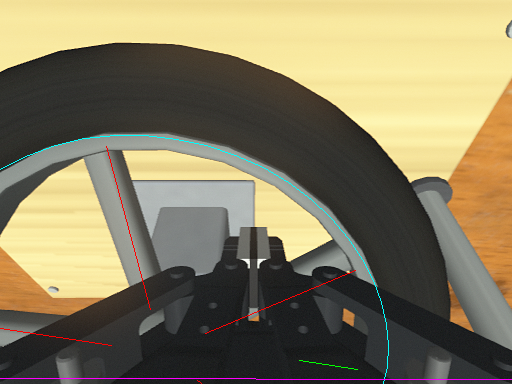

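View pics/t4.png

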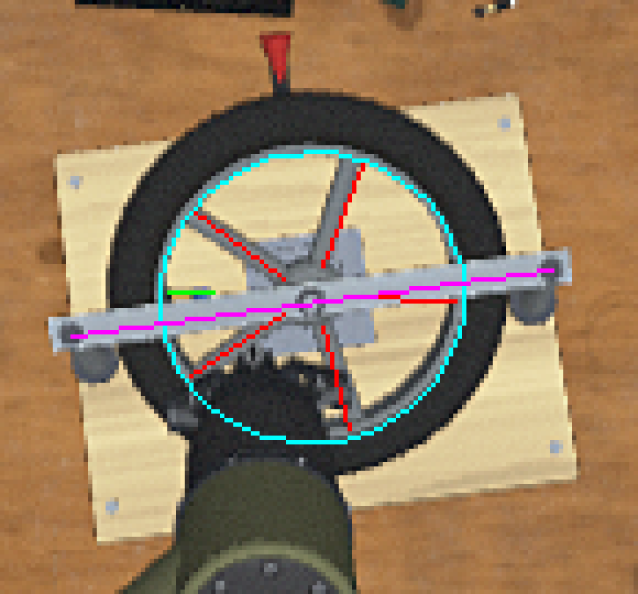

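```bash
python3 -m handwheel '[[-0.001,-0.003,0,0,0,0],[-0.005,-0.001,0.009,0,0,0],[-0.005,-0.001,0.009,0,0,0],[-0.005,-0.001,0.009,0,0,0],[-0.004,0,0.007,0,0,0],[0,0,0,0,0,0]]'; python3 plan.py 62,222,25 62,222,-12
```

```text
time_s: 5.5
eef_pos: [0.5065, 0.0279, 0.1248]
orientation: [0.64, 0.723, 0.194, 0.171]
contact_force: [0.7, 0.9, -0.3]
width: -0.0003
t 5.5 pos [0.5065 0.0279 0.1248] abh mm [-45.3  41.1  37.5] phi 137.8 r 61.2 rot left [-0.03 -0.02 -0.05] F [ 0.7  0.9 -0.3] w -0.0003
62,222,25 [ 0.5165 -0.0542  0.1231] shift [ 0.01   -0.082  -0.0017]
62,222,-12 [ 0.5349 -0.0519  0.0911] shift [ 0.0284 -0.0798 -0.0337]
```

```bash
python3 -m handwheel '[[0.001,-0.012,0,0,0,0],[0.001,-0.016,0,0,0,0],[0.002,-0.016,0,0,0,0],[0.002,-0.016,0,0,0,0],[0.002,-0.016,-0.001,0,0,0],[0.002,-0.008,-0.001,0,0,0],[0,0,0,0,0,0]]'; python3 -c "
from ov import *
overlay('pics/w5.png',1.43)"; python3 plan.py  62,222,-12
```

```text
time_s: 6.2
eef_pos: [0.5161, -0.0575, 0.1202]
orientation: [0.642, 0.723, 0.192, 0.171]
contact_force: [0.2, 0.2, -0.4]
width: -0.0003
t 6.2 pos [ 0.5161 -0.0575  0.1202] abh mm [-48.2 -44.8  33.8] phi 222.9 r 65.8 rot left [ 0.06 -0.24  0.09] F [ 0.2  0.2 -0.4] w -0.0003
t 6.25 pos [ 0.5161 -0.057   0.1203] abh mm [-48.1 -44.3  33.9] phi 222.6 r 65.4 rot left [ 0.06 -0.23  0.06] F [-0.7 -0.5 -0.2] w -0.0
62,222,-12 [ 0.5349 -0.0519  0.0911] shift [ 0.0187  0.0051 -0.0292]
```

View pics/w5.png

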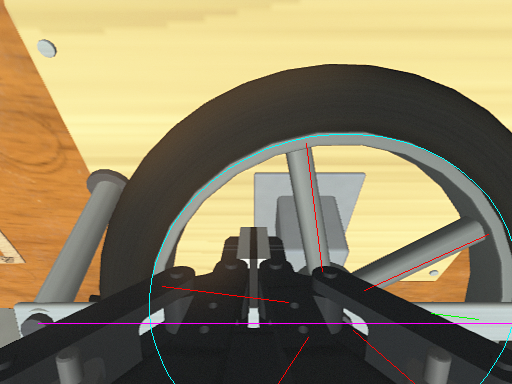

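```bash
python3 -m handwheel '[[0.004,0,-0.007,0,0,0],[0.005,0.001,-0.008,0,0,0],[0.005,0.001,-0.008,0,0,0],[0.005,0.001,-0.006,0,0,0],[0,0,0,0,0,0]]'; python3 plan.py  62,195,-12 62,180,-12 62,165,-12 62,150,-12 62,135,-12
```

```text
time_s: 6.75
eef_pos: [0.535, -0.0535, 0.0898]
orientation: [0.641, 0.724, 0.191, 0.17]
contact_force: [-0.4, 0.7, 0.0]
width: -0.0001
t 6.75 pos [ 0.535  -0.0535  0.0898] abh mm [-46.8 -43.   -2.1] phi 222.6 r 63.6 rot left [ 0.11 -0.35 -0.03] F [-0.4  0.7  0. ] w -0.0001
62,195,-12 [ 0.5199 -0.0281  0.0842] shift [-0.0151  0.0254 -0.0056]
62,180,-12 [ 0.5162 -0.0124  0.0831] shift [-0.0188  0.0411 -0.0066]
62,165,-12 [0.5161 0.0038 0.0842] shift [-0.0189  0.0572 -0.0056]
62,150,-12 [0.5196 0.0192 0.0873] shift [-0.0154  0.0727 -0.0025]
62,135,-12 [0.5265 0.033  0.0922] shift [-0.0085  0.0865  0.0025]
```

```bash
python3 -m handwheel '[[-0.003,0.0045,-0.001,0,0,0],[-0.0035,0.0045,-0.001,0,0,0],[-0.0035,0.005,-0.001,0,0,0],[-0.003,0.005,-0.001,0,0,0],[-0.002,0.005,-0.001,0,0,0],[-0.0015,0.005,-0.0005,0,0,0],[-0.001,0.005,-0.0005,0,0,0],[-0.001,0.005,0,0,0,0],[0,0.005,0,0,0,0],[0,0.005,0,0,0,0],[0,0.005,0.0005,0,0,0],[0.001,0.005,0.001,0,0,0]]'; python3 -c "
from ov import *
overlay('pics/w6.png',0.6)";python3 plan.py  62,150,-11 62,135,-11 62,125,-11
```

```text
time_s: 7.95
eef_pos: [0.5174, 0.0048, 0.0879]
orientation: [0.641, 0.723, 0.192, 0.172]
contact_force: [0.5, -5.9, 0.4]
width: -0.0003
t 7.95 pos [0.5174 0.0048 0.0879] abh mm [-56.8  16.9   1.5] phi 163.4 r 59.3 rot left [ 0.15 -0.15  0.04] F [ 0.5 -5.9  0.4] w -0.0003
t 8.0 pos [0.5176 0.0056 0.088 ] abh mm [-56.5  17.7   1.4] phi 162.6 r 59.2 rot left [ 0.11 -0.13 -0.  ] F [ 0.3 -1.5 -0.6] w -0.0002
62,150,-11 [0.5191 0.0192 0.0882] shift [0.0015 0.0136 0.0002]
62,135,-11 [0.526  0.033  0.0931] shift [0.0084 0.0274 0.0051]
62,125,-11 [0.5323 0.0407 0.0972] shift [0.0147 0.0351 0.0092]
```

View pics/w6.png

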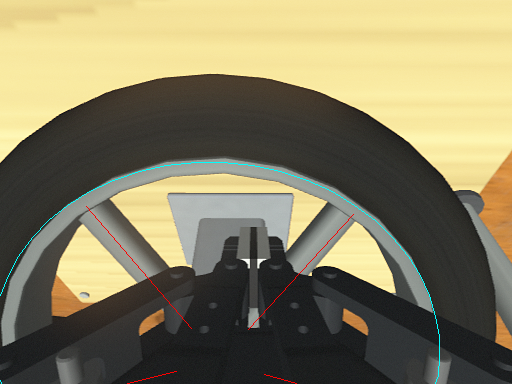

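```bash
python3 -m handwheel '[[0.001,0.005,0,0,0,0],[0.001,0.005,0.0005,0,0,0],[0.0015,0.005,0.001,0,0,0],[0.002,0.005,0.001,0,0,0],[0.002,0.004,0.001,0,0,0],[0.0025,0.004,0.0015,0,0,0],[0,0,0,0,0,0]]'; python3 -c "
from ov import *
overlay('pics/w7.png',0.12);overlay('pics/t7.png',.12,'top')"
```

```text
time_s: 8.7
eef_pos: [0.5273, 0.0334, 0.0919]
orientation: [0.641, 0.724, 0.192, 0.171]
contact_force: [-0.7, -2.4, -0.9]
width: 0.0
t 8.7 pos [0.5273 0.0334 0.0919] abh mm [-43.3  44.1  -1.6] phi 134.4 r 61.8 rot left [ 0.09 -0.22 -0.02] F [-0.7 -2.4 -0.9] w 0.0
t 8.75 pos [0.5273 0.0334 0.092 ] abh mm [-43.2  44.2  -1.6] phi 134.4 r 61.8 rot left [ 0.07 -0.21 -0.02] F [-0.1 -2.  -1.3] w 0.0002
```

View pics/w7.png

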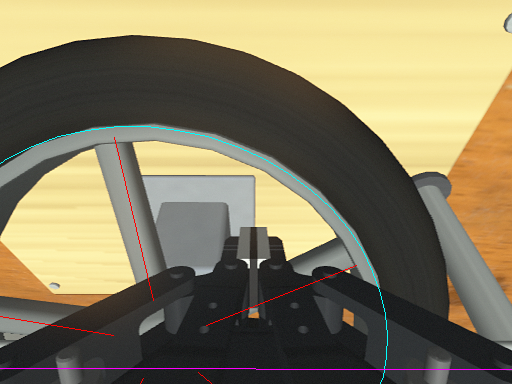

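View pics/t7.png

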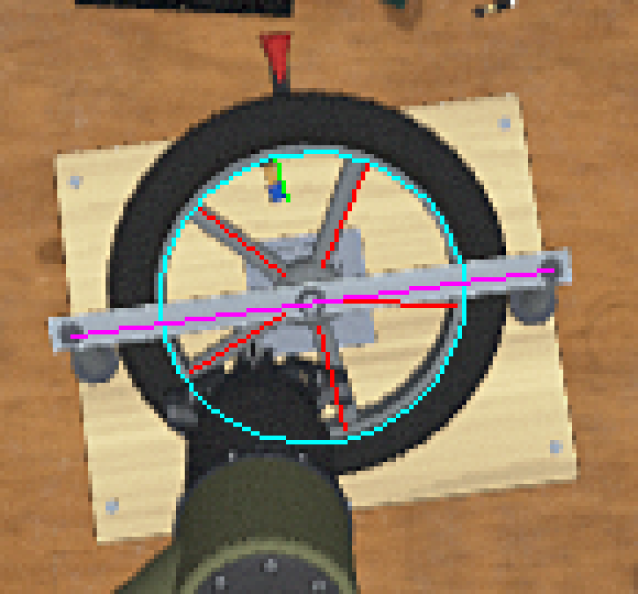

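```bash
cat >meas.py <<'E'
from ov import *
def meas(nm):
    for cam,box in(("top",(185,330,105,240)),("scene",(165,310,135,270))):
        im=cams.camera(cam);cv2.imwrite(f"pics/{nm}_{cam}.png",cv2.resize(im[box[2]:box[3],box[0]:box[1]],None,fx=4.4,fy=4.4,interpolation=3))
        hsv=cv2.cvtColor(im,cv2.COLOR_BGR2HSV)
        # restrict to wheel disc
        poly=np.round(proj(cam,np.array([st(p,wh(.1,x))[0] for x in np.linspace(0,6.28,60)]))).astype(np.int32)
        m=np.zeros(im.shape[:2],np.uint8);cv2.fillPoly(m,[poly],255)
        b=(hsv[...,0]>105)&(hsv[...,0]<130)&(hsv[...,1]>120)&(m>0)
        w=np.where(b,hsv[...,1].astype(float),0);ys,xs=np.nonzero(b)
        if len(xs)==0:print(cam,"no cap");continue
        q=np.array([np.average(xs,weights=w[b]),np.average(ys,weights=w[b])])
        r=least_squares(lambda x:(proj(cam,st(p,wh(x[0],x[1])))-q).ravel(),[.075,0.1])
        print(cam,"cap px",np.round(q,1),"n",len(xs),"r",round(r.x[0],4),"theta",round(r.x[1],3))
E
python3 -c "
from meas import *
meas('m1');print(spotter.masks_of('valve','top')[:2] and [(round(d['conf'],2),d['rect']) for d in spotter.masks_of('valve','top')])"
```

```text
top cap px [249.  153.4] n 12 r 0.0604 theta 0.198
scene cap px [222.  177.5] n 2 r 0.0767 theta 0.182
[(0.29, [211.4, 124.9, 299.8, 210.6])]
```

```bash
sed -i 's/\[...,1\]>120/[...,1]>150/' meas.py; sed -i 's/print(cam,"cap/print([(a,b,*hsv[b,a]) for a,b in zip(xs,ys)]);print(cam,"cap/' meas.py; python3 -c "
from meas import *
meas('m1')"
```

```text
[(np.int64(247), np.int64(147), np.uint8(113), np.uint8(162), np.uint8(176)), (np.int64(248), np.int64(147), np.uint8(110), np.uint8(237), np.uint8(180)), (np.int64(246), np.int64(148), np.uint8(112), np.uint8(195), np.uint8(152)), (np.int64(247), np.int64(148), np.uint8(110), np.uint8(212), np.uint8(198)), (np.int64(248), np.int64(148), np.uint8(110), np.uint8(214), np.uint8(199)), (np.int64(249), np.int64(148), np.uint8(113), np.uint8(158), np.uint8(136)), (np.int64(247), np.int64(149), np.uint8(110), np.uint8(208), np.uint8(186)), (np.int64(248), np.int64(149), np.uint8(109), np.uint8(227), np.uint8(193)), (np.int64(249), np.int64(149), np.uint8(111), np.uint8(255), np.uint8(166)), (np.int64(247), np.int64(150), np.uint8(111), np.uint8(175), np.uint8(150)), (np.int64(247), np.int64(188), np.uint8(110), np.uint8(170), np.uint8(18))]
top cap px [247.6 151.4] n 11 r 0.0676 theta 0.227
scene no cap
```

View pics/m1_scene.png

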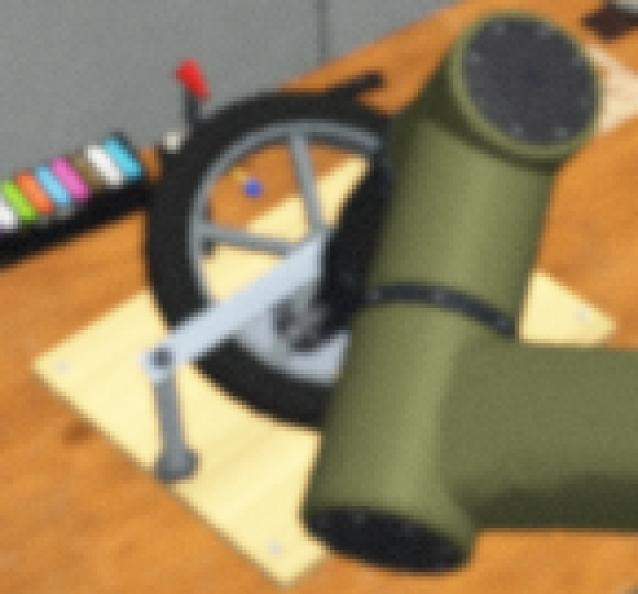

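```bash
sed -i 's/print(\[(a,b,\*hsv\[b,a\]) for a,b in zip(xs,ys)\]);//; s/&(m>0)/\&(m>0)\&(hsv[...,2]>80)/; s/>150)/>130)/' meas.py; python3 -c "
from meas import *
meas('m1')
print(np.round(tcp(.062,124,-.0126)-tcp(.0618,134.4,-.0126),4))"
```

```text
top cap px [247.6 148.3] n 10 r 0.0764 theta 0.182
scene cap px [222.  177.5] n 2 r 0.0766 theta 0.183
[0.0065 0.0081 0.0043]
```

```bash
python3 -m handwheel '[[0.0012,0.002,0.001,0,0,0],[0.0015,0.002,0.001,0,0,0],[0.0018,0.002,0.001,0,0,0],[0.0018,0.002,0.001,0,0,0],[0,0,0,0,0,0],[0,0,0,0,0,0]]'; python3 -c "
from meas import *
show();meas('m2')"
```

```text
time_s: 9.8
eef_pos: [0.5339, 0.0412, 0.0959]
orientation: [0.641, 0.723, 0.192, 0.171]
contact_force: [-0.8, -2.8, -1.6]
width: 0.0
t 9.8 pos [0.5339 0.0412 0.0959] abh mm [-34.8  51.1  -1.9] phi 124.2 r 61.8 rot left [ 0.08 -0.21 -0.  ] F [-0.8 -2.8 -1.6] w 0.0
top cap px [251.9 147.5] n 8 r 0.0758 theta 0.011
scene cap px [225. 175.] n 1 r 0.0772 theta -0.011
```

```bash
python3 -m handwheel '[[-0.002,-0.003,-0.001,0,0,0],[-0.003,-0.004,-0.002,0,0,0],[-0.001,-0.002,0,0,0,0],[-0.004,-0.001,0.007,0,0,0],[-0.005,-0.001,0.009,0,0,0],[-0.005,-0.001,0.009,0,0,0],[-0.01,-0.001,0.017,0,0,0],[-0.01,-0.001,0.017,0,0,0],[-0.02,-0.02,0.03,0,0,0],[-0.02,-0.04,0.02,0,0,0],[-0.01,-0.045,0.01,0,0,0],[-0.01,-0.04,0,0,0,0]]'; python3 -m handwheel '[[-0.01,-0.04,0,0,0,0],[-0.01,-0.04,0,0,0,0],[-0.01,-0.04,0,0,0,0],[0,0,0,0,0,0],[0,0,0,0,0,0]]'; python3 -c "
from meas import *
show();meas('m3')"
```

```text
time_s: 11.1
eef_pos: [0.4337, -0.1182, 0.2167]
orientation: [0.639, 0.724, 0.195, 0.173]
contact_force: [0.5, -0.5, -0.2]
width: 0.0
time_s: 11.6
eef_pos: [0.4031, -0.2392, 0.213]
orientation: [0.642, 0.722, 0.192, 0.171]
contact_force: [0.6, 0.0, -0.1]
width: 0.0002
t 11.6 pos [ 0.4031 -0.2392  0.213 ] abh mm [-117.9 -211.5  181.3] phi 240.9 r 242.1 rot left [ 0.06 -0.17  0.24] F [ 0.6  0.  -0.1] w 0.0002
top cap px [251.9 147.5] n 8 r 0.0758 theta 0.011
scene cap px [225. 175.] n 1 r 0.0772 theta -0.011
```

View pics/m3_top.png

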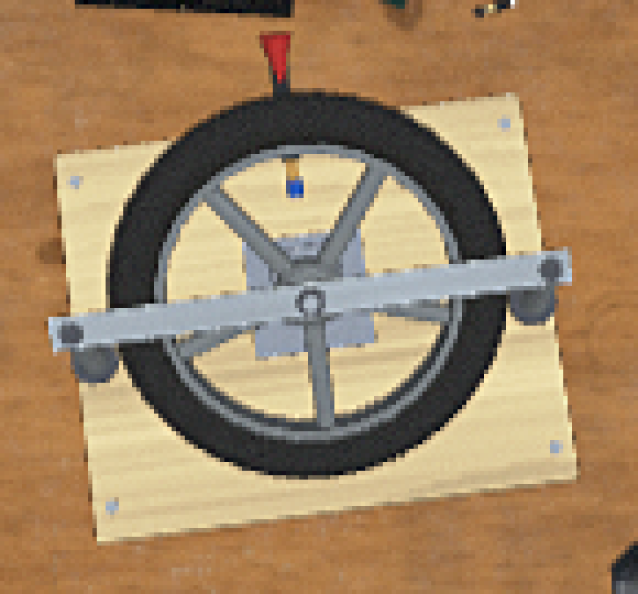

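The valve stem (about (292,175) in the zoomed picture) lies on the line from the hub to the red pointer (280,80), and the arm is clear of the wheel. I'm handing in now.

```bash
python3 -c "
from workcell import arm
print(arm.sign_off())"
```

```text
the job is handed in; nothing more can be done
None
```

The valve stem now stands at the top of the wheel, in line with the red pointer. I turned the wheel about 153° clockwise with closed fingertips, in two strokes from the lower half. The first stroke pushed the spoke at 36°, the second the one at 108°, and I finished with a small measured push.

- **Position:** after the arm backed away, the top camera gave a wheel angle of +0.011 rad and the scene camera −0.011 rad. That is about 1 mm at the valve, against the 9 mm allowed. Both readings were the same before and after backing away. The scene reading rests on a single pixel of the blue cap, so it is the weaker of the two.
- **Forces:** the highest push I read was about 6 N, and the fingers stayed in gaps away from the valve. I read the force only at the end of each move, so a brief higher peak could have gone unseen.
- **Other parts:** I planned the path to stay clear of the other parts on the bench, but did not measure their positions again at the end.
- **Misread:** an early automatic angle reading was about 0.04 rad off because dark bluish pixels were counted as the cap. I corrected that before the final push.

I handed the job in soon after the last reading at 11.6 s, well under the 59 s limit. The sign-off gives no verdict.

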